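Scan a ball sample tray and present it under the video microscope

ROBOT

A 6-joint arm with a two-finger parallel gripper is mounted at the origin on the work surface. World frame = base frame: x ahead of the robot, y to its left, z up, the work surface at z = 0. Lengths are in m, angles in rad, forces in N, time in s.
With the tool pointing down it reaches from about 0.35 to 0.975 m from the base axis. Payload 4.9 kg.
Tool frame: the origin (TCP) lies on the centre line of the jaws, within the pads' length; the fingertips stand manip.tip_reach ahead of it and the grasp point (between the pads) is the TCP (manip.tip_reach is the distance from the TCP to the fingertips, in m); z points along the fingers, y is the line along which they close (so a half turn about z gives the same grasp; the last joint's range is limited). The gripper opens to 85 mm and grips with 20 to 120 N. Pads are 22 mm wide; open, the fingers measure 114 mm over their backs; the gripper's body (76 mm by 85 mm) begins 54 mm behind the grasp point. The pads swing forward as they close: fully open they stand 13 mm farther back than shut.
Start: joints at [-1.431, 0.053, 1.613, -0, 1.476, -0.119], TCP at [0.16, -0.604, 0.25] pointing down, gripper open.
Joint ranges: [-3.01, 3.01], [-1.01, 2.22], [0.06, 2.58], [-1.02, 4.17], [0.09, 2.62], [-3.14, 3.14]. Speed limits (rad/s): [2.57, 2.57, 3.14, 3.14, 3.14, 3.14].

INTERFACE

Orientations are given as a unit quaternion [w, x, y, z].
In Python, from plant import manip gives the robot as it stands. The module is installed in compiled form; this text tells all that it offers.
- The arm moves only by the tool move_arm, never from a script. Its argument "rows" is a list of rows, each a list of 7 numbers: the shift along the tool's x, y, z in cm, then the turn, a rotation vector about the tool's x, y, z in degrees, then the opening, from -1 (shut) to 1 (fully open). In form: [[tx, ty, tz, ax, ay, az, jaw], ...]. A call has 1 to 20 rows; each row shifts and turns the commanded pose from where the row before left it, along the tool's axes as they then stand; what a row does not reach is not made up. A row lasts 1/12 s, in which the tool goes at most 41.7 mm and 7.16 degrees, less where a joint would pass 70% of its speed; a pose out of reach is approached as far as the arm can. A call is refused whole if a number of a shift passes 4.17 or a number of a turn 7.16, either way. A call with a gripper value outside its range is refused whole. The fingers move at their own pace and stop on an object; the grip force is fixed at half the most. Time passes only in rows, so rows that do not move let the fingers close. It gives the time, the measured TCP pose, the force, the opening and the grip force at its end, in the units of the state.
- manip.state(): the state, without advancing time (a new reading comes with each control period).
- manip.grab_frame(name): name is "side" or "top" or "wrist"; returns a dict with "img" (400x640x3 uint8, blue, green, red), "mtx" (3x3 intrinsics, pixels), "k1" (the pictures are not rectified: a ray, as slopes to the right and down, at radius r is drawn at 1 + k1 r^2 times it, then the intrinsics apply), "R" (3x3) and "t" (3): a world point X has camera coordinates R X + t. Camera axes: x right, y down, z forward; pixel columns grow to the right and rows downward; lengths in m; the calibration is good to about 2 mm. A picture is of the moment at which its call begins. There is no depth.
- manip.job_done(): hands the job in; it is judged then, once.
The state is a dict: "time": time; "joint_pos": joint angles; "joint_vel": joint speeds; "joint_efforts": joint torques, N m; "tool_pos": TCP position; "tool_rot": TCP orientation; "contact_force": force on the tool from outside, world axes, zero at the start; "ft_torque": the same for the moment, N m; "gripper_width": opening from 0.0 (shut) to 1.0 (fully open); "grasp_force": force on a finger pad.
Only numpy, scipy, OpenCV 4.12 (cv2) and the standard library are available. Lean on these libraries where they do the work, as an engineer would, in place of code of your own. Each camera call takes 0.05 s, during which the arm holds its last target. There are 200 camera calls.

TASK

Book in the ball sample: take the hand scanner out of its cradle, point it straight down at the tray's bar-code label from about 4 to 5 cm and keep it still there for a good second, then stand it back in its cradle and let go. Then pick the tray up by its grip, carry it smoothly so that the ball never leaves its pocket, and finish still holding the tray in the air, level and still, with the ball centred under the video microscope's lens and 90 mm below it; do not put it down. Do not touch the microscope or disturb the canister, the flat box or the bottle.

Things in the scene. Friction and masses are not known exactly. Their poses are not given: they have to be found in the camera images.
- tray: Loose black sample tray, 200 x 70 mm, about 0.2 kg, on the bench, grip end nearer the robot. Origin: centre of its underside; x along its length from grip end to pocket end, z up. Floor 4 mm thick; lip 4 mm wide, 9 mm high. In a row on its centre line: grip, label, pocket. Centre of mass some 30 mm from the grip's middle, towards the label.
- grip (a point): Where to pinch the tray's upright aluminium grip block: 62 mm from the tray's centre towards its -x, 40 mm above its underside. Axes as the tray's. The block is 56 mm long along the tray's x, 14 mm thick across (flat sides), top 54 mm above the underside. It may be gripped firmly (50 N).
- label (a point): Centre of the white bar-code label, 36 x 28 mm, flat on the tray floor in the middle of the tray, face up, 4.6 mm above the tray's underside.
- pocket (a point): Where the ball's centre lies when the ball is in the middle of its pocket: 62 mm from the tray's centre towards its +x (124 mm from the grip point), 14 mm above the underside. Pocket: flat floor in a raised rim, 26 mm inner, 38 mm outer diameter, only 3 mm high; the ball can roll 6 mm off centre, and out over the rim if the tray is tipped steeply or jerked.
- ball_center (a point): Centre of the loose white ceramic ball, 20 mm in diameter, 25 g, in the tray's pocket.
- scanner: Loose grey hand scanner, a round stick 150 mm long, 0.14 kg, standing nose down in its cradle. Origin: centre of its flat nose window; z along the barrel away from the nose. Always on; it looks out of the nose along -z and reads what lies straight ahead, 20 to 75 mm away. Nose 34 mm in diameter up to 26 mm, tapering to 28 mm at 42 mm; barrel 28 mm from there to 142 mm.
- scanner_barrel (a point): Point on the scanner's axis 115 mm from its nose, where to hold it.
- cradle: Fixed black scanner cradle; origin at the centre of its underside. Foot 90 mm in diameter; upright tube 49 mm outer, 42 mm inner diameter (47 mm inner at the flared mouth); the mouth is 60 mm above the bench, the tube's floor, on which the scanner's nose stands, 10 mm above the bench.
- lens (a point): Centre of the downward-looking front face of the video microscope's lens; z up. Its height varies, 220 to 280 mm above the bench. In focus 90 mm below this point. Round it a ring light, 70 mm in diameter, 20 mm high; above it a black tube up to 45 mm in diameter, with a camera, to 210 mm over the lens. Keep gripper and arm clear of these.
- scope: Fixed pillar stand of the video microscope; origin on the bench straight below the lens. Post 110 mm beyond (+x) and 150 mm right (-y) of it, 32 mm in diameter, 452 mm tall, on a base plate 220 x 200 x 22 mm that starts 10 mm nearer the robot and 50 mm right of the origin. At 365 mm above the bench an arm runs from the post to a block 50 mm beyond the lens axis.
- canister: Bystander: clear round lens canister with a black cap, 46 mm in diameter, 58 mm tall; origin at the centre of its underside.
- chipbox: Bystander: flat square box with a clear lid, 55 x 55 x 19 mm; origin at the centre of its underside.
- dropper: Bystander: small closed amber glass bottle, 38 mm in diameter, 85 mm tall; origin at the centre of its underside.
Not all that is in view belongs to the job. What is shaped like the tray but brown or orange is not meant.

How it is judged:
By the outcome, as a careful person would: the job done as asked, in the order asked, and still so for the second after the job is handed in, while the arm keeps its last pose, push and grip.
It also fails if it takes over 61 s, if anything falls off the work surface, if the arm or the gripper's body presses on something with over 40 N, if the wrist force passes 120 N, or if a joint passes its speed limit or range.

## Working session

There is one attempt and no reset: what is moved stays moved. The work goes in short steps, Python scripts to look and compute and a tool call to move; the robot and the scene stay as the last step left them, time stands still between calls to the robot, and variables do not carry over. Pictures are saved under pics/ and viewed, at most 10 in all, crops included, and the job is handed in when it is done.

Besides the shell and the picture viewer there is one more tool, called after "Emit:" by a JSON object that holds its "op" and its "data", one argument or row to a line. move_arm: Moves the arm, as the interface text tells. Its arguments: {"type":"object","properties":{"rows":{"type":"array","items":{"type":"array","items":{"type":"number"}}}},"required":["rows"]}

```bash
mkdir -p pics; ls
cat > h.py <<'E'
import numpy as np, cv2
from plant import manip
from scipy.spatial.transform import Rotation as Ro
def grab(n,save=None):
    f=manip.grab_frame(n)
    if save: cv2.imwrite('pics/'+save+'.png',f['img']); np.savez('pics/'+save+'.npz',**f)
    return f
def load(s): return dict(np.load('pics/'+s+'.npz'))
def ray(f,u,v):
    K=f['mtx']; d=np.array([(u-K[0,2])/K[0,0],(v-K[1,2])/K[1,1]]); s=d.copy()
    for _ in range(30): s=d/(1+float(f['k1'])*(s@s))
    R=f['R'];return -R.T@f['t'], R.T@np.append(s,1)
def plane(f,u,v,z):
    o,d=ray(f,u,v); return o+d*(z-o[2])/d[2]
def tri(a,b):
    (o1,d1),(o2,d2)=ray(*a),ray(*b)
    A=np.c_[d1,-d2]; l=np.linalg.lstsq(A,o2-o1,rcond=None)[0]
    p,q=o1+l[0]*d1,o2+l[1]*d2; return (p+q)/2,np.linalg.norm(p-q)
def proj(f,X):
    c=f['R']@X+f['t']; s=c[:2]/c[2]; s=s*(1+float(f['k1'])*(s@s)); K=f['mtx']; return np.array([K[0,0]*s[0]+K[0,2],K[1,1]*s[1]+K[1,2]])
def st():
    s=manip.state(); q=s['tool_rot']; return s, np.array(s['tool_pos']), Ro.from_quat([q[1],q[2],q[3],q[0]]).as_matrix()
def to(target):  # shift in cm in tool axes
    s,p,R=st(); return np.round(R.T@(np.array(target)-p)*100,2)
E
python3 - <<'E'
from h import *
for n in ('top','side','wrist'):
    f=grab(n,n+'0'); print(n,-f['R'].T@f['t'],f['R'][2],f['k1'],f['mtx'][0,0])
s,p,R=st();print(s['time'],p,R,manip.tip_reach)
a=[cv2.imread(f'pics/{n}0.png') for n in('top','side')]
E
```

```text
pics
top [0.27585558 0.14055938 1.74410657] [ 0.20786084 -0.00876958 -0.9781191 ] -0.10594919548405092 496.5966943475182
side [0.28237275 0.9079443  1.04590991] [ 0.2612023  -0.61859232 -0.74102423] 0.02677518572735657 436.69170136653236
wrist [ 0.22931965 -0.58465436  0.37443519] [-0.27283353 -0.07091437 -0.95944412] 0.0009007743389661009 327.4303168959425
0.15 [ 0.15987296 -0.60373783  0.24933907] [[ 9.66713980e-01  2.55859400e-01 -2.21239292e-04]
 [ 2.55859424e-01 -9.66712704e-01  1.58198279e-03]
 [ 1.90890332e-04 -1.58593104e-03 -9.99998724e-01]] 0.019
```

View pics/top0.png

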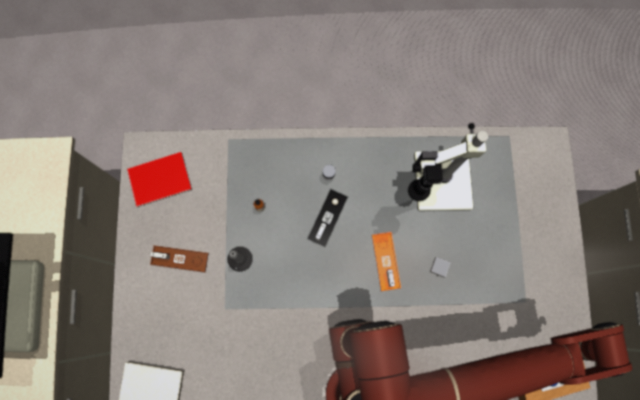

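View pics/side0.png

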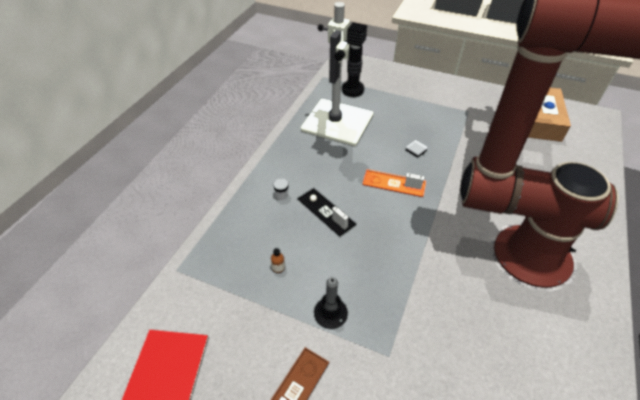

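The top view shows a black tray at (328,217), with its ball at (335,201) and grip at (321,230). The tray-like decoys are orange (386,262) and brown (179,259). The black cradle with the scanner is at (240,259), the canister at (328,172), the bottle at (259,205), the box at (440,267) and the microscope head near (420,190). In the side view the tray is at (327,212), the cradle at (331,310) and the lens at about (353,90). I choose the black tray and the grey stick in the black cradle. Next is one close crop to check that choice.

Run:
```python
from h import *
t=cv2.imread('pics/top0.png');s=cv2.imread('pics/side0.png')
r=lambda im,x,y,w,h,W,H:cv2.resize(im[y:y+h,x:x+w],(W,H),interpolation=cv2.INTER_CUBIC)
A=r(t,300,180,60,75,240,300);B=r(t,400,140,80,75,320,300);C=r(t,215,230,60,75,240,300)
D=r(s,290,180,75,60,375,300)[:,:];E=r(s,305,265,50,75,200,300);F=r(s,330,60,45,60,225,300)
cv2.imwrite('pics/crop1.png',np.vstack([np.hstack([A,B,C]),np.hstack([D,E,F])]))
```

```text
(no output)
```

View pics/crop1.png

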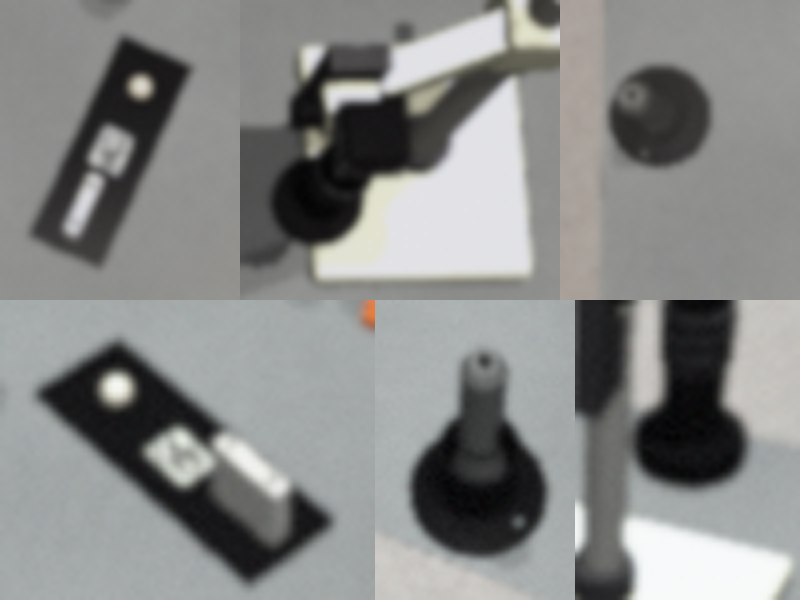

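The crop confirms the choice: the black tray with white ball, label and aluminium grip, and the grey scanner stick in its black cradle. The ring light is at about (419,190) in top and (353,91) in side. Triangulating these.

Run:
```python
from h import *
np.set_printoptions(precision=4,suppress=True)
t,s=load('top0'),load('side0')
for n,a,b in [('ball',(335.25,201.75),(313.2,197.6)),('label',(327.5,217.5),(326,211.4)),('griptop',(320.75,231.25),(340.6,213)),('scantop',(232.75,253.75),(332.5,280)),('foot',(240,259),(331,312)),('ring',(419,190),(353,89))]:
    print(n,tri((t,*a),(s,*b)))
ct=[plane(t,*c,.009) for c in [(330.75,189.25),(348,197),(325.25,247),(307.75,238.75)]]
cs=[plane(s,290+x/5,180+y/5,.009) for x,y in [(38,93),(119,41),(330,222),(250,283)]]
for c in(ct,cs):
    c=np.array(c);print(c,c.mean(0)); d=(c[0]+c[1]-c[2]-c[3])/2; print(np.linalg.norm(d),np.degrees(np.arctan2(d[1],d[0])))
print('foot',plane(t,240,259,.006),plane(s,331,312,.006))
f=load('wrist0');s_,p,R=st()
print('cam in tool',R.T@(-f['R'].T@f['t']-p)); print(R.T@f['R'].T)
```

```text
ball (array([0.662 , 0.0564, 0.0139]), np.float64(0.0013496764692531975))
label (array([0.6066, 0.0849, 0.003 ]), np.float64(6.209416167446492e-05))
griptop (array([0.5497, 0.1108, 0.0504]), np.float64(0.0001945452585162641))
scantop (array([0.4636, 0.3963, 0.1597]), np.float64(5.7702675102346284e-05))
foot (array([0.4634, 0.3959, 0.0027]), np.float64(0.00021197028911021693))
ring (array([ 0.6357, -0.1893,  0.2737]), np.float64(0.0009868106637917948))
[[0.7088 0.071  0.009 ]
 [0.6792 0.0098 0.009 ]
 [0.5001 0.0954 0.009 ]
 [0.5305 0.1564 0.009 ]] [0.6046 0.0831 0.009 ]
0.19809429341840246 -25.57045921628697
[[0.7085 0.076  0.009 ]
 [0.6793 0.0137 0.009 ]
 [0.5014 0.1013 0.009 ]
 [0.5292 0.1635 0.009 ]] [0.6046 0.0886 0.009 ]
0.19891724565014715 -26.100544724820562
foot [0.4629 0.3954 0.006 ] [0.4629 0.3975 0.006 ]
cam in tool [ 0.072  -0.0009 -0.1251]
[[ 0.0016 -0.9594 -0.2821]
 [ 1.      0.0016  0.0003]
 [ 0.0002 -0.2821  0.9594]]
```

Emit:
{"op": "move_arm", "data": {
  "rows": [
    [0, 0, 0, 0, 0, -7, 1],
    [0, 0, 0, 0, 0, -7, 1],
    [0, 0, 0, 0, 0, -7, 1],
    [0, 0, 0, 0, 0, -7, 1],
    [0, 0, 0, 0, 0, -7, 1],
    [0, 0, 0, 0, 0, -7, 1],
    [0, 0, 0, 0, 0, -7, 1],
    [0, 0, 0, 0, 0, -7, 1],
    [0, 0, 0, 0, 0, -7, 1],
    [0, 0, 0, 0, 0, -7, 1],
    [0, 0, 0, 0, 0, -7, 1],
    [0, 0, 0, 0, 0, -7, 1],
    [0, 0, 0, 0, 0, -7, 1],
    [0, 0, 0, 0, 0, -7, 1],
    [0, 0, 0, 0, 0, -7, 1],
    [0, 0, 0, 0, 0, -7, 1],
    [0, 0, 0, 0, 0, -7, 1],
    [0, 0, 0, 0, 0, -7, 1],
    [0, 0, 0, 0, 0, -7, 1],
    [0, 0, 0, 0, 0, -6, 1]
  ]
}}

```text
time: 1.82
tool_pos: [0.1599, -0.604, 0.2498]
tool_rot: [-0.0, 0.224, 0.975, 0.0]
contact_force: [0.5, 0.2, -0.3]
gripper_width: 0.997
grasp_force: 0.0
```

Run:
```python
from h import *
s,p,R=st();print(s['time'],p,R[:,0],R[:,2],s['joint_pos'])
print(to([.39,-.2,.25]), np.round(R.T@np.array([.073,.596,0])*100,2))
```

```text
1.8167 [ 0.15990159 -0.6039528   0.24978689] [-9.00011294e-01  4.35866328e-01  4.63298934e-04] [-1.18580929e-04  8.18082465e-04 -9.99999658e-01] [-1.43102112e+00  5.29896422e-02  1.61346356e+00 -3.46433987e-06
  1.47596607e+00 -2.55081628e+00]
[-3.100e+00  4.639e+01  1.000e-02] [1.941e+01 5.682e+01 5.000e-02]
```

Emit:
{"op": "move_arm", "data": {
  "rows": [
    [-0.24, 2, 0, 0, 0, 0, 1],
    [-0.24, 3.57, 0, 0, 0, 0, 1],
    [-0.24, 3.57, 0, 0, 0, 0, 1],
    [-0.24, 3.57, 0, 0, 0, 0, 1],
    [-0.24, 3.57, 0, 0, 0, 0, 1],
    [-0.24, 3.57, 0, 0, 0, 0, 1],
    [-0.24, 3.57, 0, 0, 0, 0, 1],
    [-0.24, 3.57, 0, 0, 0, 0, 1],
    [-0.24, 3.57, 0, 0, 0, 0, 1],
    [-0.24, 3.57, 0, 0, 0, 0, 1],
    [-0.24, 3.57, 0, 0, 0, 0, 1],
    [-0.24, 3.57, 0, 0, 0, 0, 1],
    [-0.22, 0.5, 0, 0, 0, 0, 1],
    [0, 0.462, 0, 0, 0, 0, 1],
    [0, 4.15, 0, 0, 0, 0, 1],
    [1.2, 3.5, 0, 0, 0, 0, 1],
    [1.2, 3.5, 0, 0, 0, 0, 1],
    [1.2, 3.5, 0, 0, 0, 0, 1],
    [1.2, 3.5, 0, 0, 0, 0, 1],
    [1.2, 3.5, 0, 0, 0, 0, 1]
  ]
}}

```text
time: 3.48
tool_pos: [0.4156, -0.0176, 0.2503]
tool_rot: [0.0, 0.228, 0.974, -0.0]
contact_force: [1.1, 0.7, -0.9]
gripper_width: 1.001
grasp_force: 0.0
```

Run:
```python
from h import *
s,p,R=st();print(s['time'],p,s['joint_pos'])
print(to([.463,.396,.25]))
```

```text
3.4833 [ 0.41557849 -0.01759637  0.25028416] [-2.21316333e-01 -4.86350176e-01  2.07105382e+00 -5.44681537e-04
  1.55652372e+00 -1.33294641e+00]
[14.08 39.18  0.  ]
```

Emit:
{"op": "move_arm", "data": {
  "rows": [
    [1.28, 3.5, 0, 0, 0, 0, 1],
    [1.28, 3.5, 0, 0, 0, 0, 1],
    [1.28, 3.5, 0, 0, 0, 0, 1],
    [1.28, 3.5, 0, 0, 0, 0, 1],
    [1.28, 3.5, 0, 0, 0, 0, 1],
    [1.28, 3.5, 0, 0, 0, 0, 1],
    [1.28, 3.5, 0, 0, 0, 0, 1],
    [1.28, 3.5, 0, 0, 0, 0, 1],
    [1.28, 3.5, 0, 0, 0, 0, 1],
    [1.28, 3.5, 0, 0, 0, 0, 1],
    [1.28, 3.5, 0, 0, 0, 0, 1],
    [0, 0.68, 0, 0, 0, 0, 1],
    [0, 0, 0, 0, 0, 0, 1],
    [0, 0, 0, 0, 0, 0, 1]
  ]
}}

```text
time: 4.65
tool_pos: [0.4628, 0.3947, 0.2496]
tool_rot: [-0.0, 0.227, 0.974, -0.001]
contact_force: [-0.0, -0.3, 0.3]
gripper_width: 0.999
grasp_force: 0.0
```

Run:
```python
from h import *
f=grab('wrist','w1');s,p,R=st();print(s['time'],p,s['joint_pos'],R)
for q in ([.4636,.3963,.16],[.4636,.3963,.125],[.463,.3957,.06],[.463,.3957,0]): print(proj(f,np.array(q)))
```

```text
4.7 [0.46269262 0.39423507 0.24982951] [ 5.83591733e-01  1.36303950e-02  1.65368652e+00 -6.56695183e-04
  1.47544744e+00 -5.28785959e-01] [[-8.96781247e-01  4.42473743e-01 -6.17544137e-04]
 [ 4.42474173e-01  8.96780457e-01 -1.19114149e-03]
 [ 2.67526804e-05 -1.34144068e-03 -9.99999100e-01]]
[316.78025095 207.06153858]
[316.67499831 193.07107598]
[315.72222469 174.55076111]
[315.75911074 163.06369859]
```

View pics/w1.png

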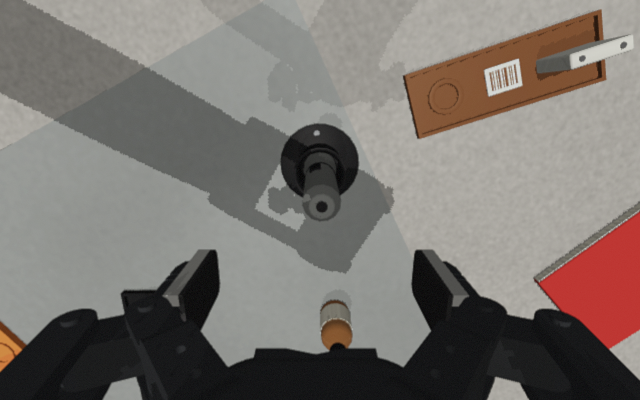

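The wrist view shows the scanner top at (321,206), where I predicted (317,207), and the foot centre at (319.5,161). So there is about 2.5 mm of offset along tool y. I'll go down part way and measure again.

Emit:
{"op": "move_arm", "data": {
  "rows": [
    [0, 0.4, 2, 0, 0, 0, 1],
    [0, 0, 3, 0, 0, 0, 1],
    [0, 0, 1, 0, 0, 0, 1],
    [0, 0, 0, 0, 0, 0, 1],
    [0, 0, 0, 0, 0, 0, 1]
  ]
}}

```text
time: 5.12
tool_pos: [0.4639, 0.398, 0.1901]
tool_rot: [-0.0, 0.227, 0.974, -0.001]
contact_force: [-0.0, 0.3, 0.7]
gripper_width: 0.995
grasp_force: 0.0
```

Run:
```python
from h import *
f=grab('wrist','w2');s,p,R=st();print(s['time'],p)
g=f['img'];c=proj(f,np.array([.4645,.398,.16]));print(c)
x,y=int(c[0])-60,int(c[1])-50
cv2.imwrite('pics/w2c.png',cv2.resize(g[y-60:y+100,x:x+120],None,fx=3.7,fy=3.7,interpolation=cv2.INTER_CUBIC));print(x,y-60)
```

```text
5.1667 [0.46449315 0.3987629  0.19157032]
[313.97162586 244.65986827]
253 134
```

View pics/w2c.png

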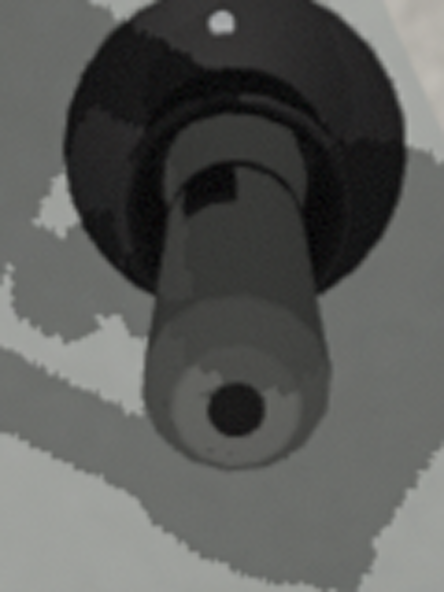

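Run:
```python
from h import *
a,b=load('w1'),load('w2')
print(tri((a,321.5,206.5),(b,316.8,244.8)),plane(a,321.5,206.5,.16),plane(b,316.8,244.8,.16))
t,s=load('top0'),load('side0')
for f,u in((a,(321.5,206.5)),(b,(316.8,244.8))): print(tri((f,*u),(s,332.5,280)),tri((f,*u),(t,232.75,253.75)))
print(plane(a,319.5,161,.003),plane(b,253+235/3.7,134+150/3.7,.003))
print(to([.464,.398,.125]))
```

```text
(array([0.46351604, 0.39999674, 0.16392233]), np.float64(0.00018441765814386992)) [0.46466713 0.39940864 0.16      ] [0.46521539 0.39927946 0.16      ]
(array([0.46232817, 0.40035931, 0.16683341]), np.float64(0.00047939038233139333)) (array([0.46535777, 0.39798509, 0.15406307]), np.float64(0.0025573724130768774))
(array([0.4619869 , 0.40083887, 0.16756462]), np.float64(0.00010444701695318102)) (array([0.46511638, 0.3977891 , 0.15714671]), np.float64(0.00310526567045384))
[0.46222054 0.40086933 0.003     ] [0.46385165 0.4001463  0.003     ]
[ 0.02 -0.1   6.66]
```

Emit:
{"op": "move_arm", "data": {
  "rows": [
    [0, 0, 2, 0, 0, 0, 1],
    [0, 0, 2.6, 0, 0, 0, 1],
    [0, 0, 1.5, 0, 0, 0, 1],
    [0, 0, 0.5, 0, 0, 0, 1],
    [0, 0, 0, 0, 0, 0, 0],
    [0, 0, 0, 0, 0, 0, -1],
    [0, 0, 0, 0, 0, 0, -1],
    [0, 0, 0, 0, 0, 0, -1],
    [0, 0, 0, 0, 0, 0, -1],
    [0, 0, 0, 0, 0, 0, -1],
    [0, 0, 0, 0, 0, 0, -1],
    [0, 0, 0, 0, 0, 0, -1],
    [0, 0, 0, 0, 0, 0, -1]
  ]
}}

```text
time: 6.25
tool_pos: [0.4647, 0.3996, 0.1262]
tool_rot: [0.001, 0.226, 0.974, 0.001]
contact_force: [-0.6, -1.4, 6.6]
gripper_width: 0.308
grasp_force: 58.8
```

Run:
```python
from h import *
s,p,R=st();print(s['time'],p,s['gripper_width'],s['grasp_force'],s['contact_force'],s['joint_pos'])
```

```text
6.25 [0.46465139 0.39956143 0.12622188] 0.3075681689458484 58.82915139198303 [-0.62868175 -1.43312792  6.5695284 ] [ 5.89046598e-01  1.28596729e-01  1.74670384e+00 -4.91466540e-04
  1.26438817e+00 -5.24903145e-01]
```

Emit:
{"op": "move_arm", "data": {
  "rows": [
    [0, 0, -1, 0, 0, 0, -1],
    [0, 0, -2.5, 0, 0, 0, -1],
    [0, 0, -3, 0, 0, 0, -1],
    [0, 0, -3, 0, 0, 0, -1],
    [0, 0, -1.5, 0, 0, 0, -1],
    [0, 0, 0, 0, 0, 0, -1]
  ]
}}

```text
time: 6.75
tool_pos: [0.4658, 0.4007, 0.2404]
tool_rot: [0.003, 0.226, 0.974, 0.004]
contact_force: [0.7, 0.4, 0.2]
gripper_width: 0.313
grasp_force: 59.2
```

Run:
```python
from h import *
s,p,R=st();print(s['time'],p,s['gripper_width'],s['grasp_force'],s['contact_force'])
print(to([.6055,.086,.237]),R[2])
f=grab('wrist','w3');f=grab('side','s1')
```

```text
6.75 [0.46584012 0.40074411 0.2404085 ] 0.31330577023506223 59.156417548656464 [0.70968731 0.43229835 0.24422049]
[-26.41 -22.09   0.28] [-0.00461032  0.00846799 -0.99995352]
```

Emit:
{"op": "move_arm", "data": {
  "rows": [
    [-1.2, -1.0, 0, 0, 0, 0, -1],
    [-2.4, -2, 0, 0, 0, 0, -1],
    [-2.4, -2, 0, 0, 0, 0, -1],
    [-2.4, -2, 0, 0, 0, 0, -1],
    [-2.4, -2, 0, 0, 0, 0, -1],
    [-2.4, -2, 0, 0, 0, 0, -1],
    [-2.4, -2, 0, 0, 0, 0, -1],
    [-2.4, -2, 0, 0, 0, 0, -1],
    [-2.4, -2, 0, 0, 0, 0, -1],
    [-2.4, -2, 0, 0, 0, 0, -1],
    [-2.4, -2, 0, 0, 0, 0, -1],
    [-1.2, -1, 0, 0, 0, 0, -1],
    [0, 0, 0, 0, 0, 0, -1],
    [0, 0, 0, 0, 0, 0, -1],
    [0, 0, 0, 0, 0, 0, -1]
  ]
}}

```text
time: 8.1
tool_pos: [0.6029, 0.0863, 0.2328]
tool_rot: [-0.001, 0.226, 0.974, 0.0]
contact_force: [0.0, 0.5, -0.9]
gripper_width: 0.312
grasp_force: 59.2
```

Run:
```python
from h import *
s,p,R=st();print(s['time'],p,R)
f=grab('wrist','w4')
for q in ([.6055,.086,.0046],p-[0,0,.115],p,p+[0,0,.035]): print(proj(f,np.array(q)))
```

```text
8.1 [0.60288448 0.0862714  0.23284482] [[-8.97758228e-01  4.40480717e-01 -2.62734896e-03]
 [ 4.40480531e-01  8.97761906e-01  6.80000156e-04]
 [ 2.65826077e-03 -5.46820333e-04 -9.99996317e-01]]
[315.38358985 169.68178264]
[314.13361999 196.87489408]
[313.02438238 273.33682297]
[312.23125351 328.00419033]
```

View pics/w4.png

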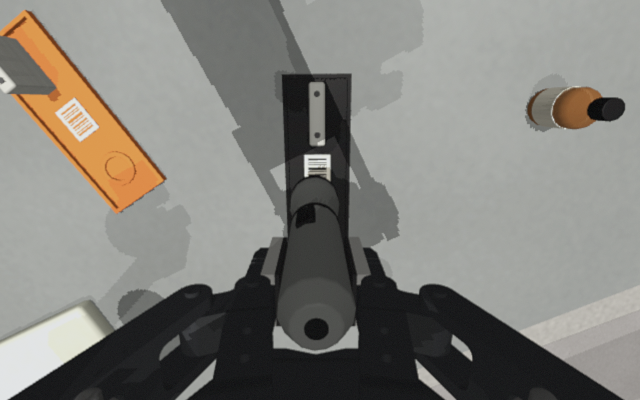

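The wrist view shows the label at about (317.5,170), predicted (315,170), and the scanner nose near (314,195). The nose needs about 2 mm more along tool y and about 3 mm back along x.

Run:
```python
from h import *
print(to([.6062,.0873,.1657]))
```

```text
[-0.27  0.21  6.76]
```

Emit:
{"op": "move_arm", "data": {
  "rows": [
    [-0.1, 0.1, 1, 0, 0, 0, -1],
    [-0.1, 0.1, 2, 0, 0, 0, -1],
    [-0.1, 0, 2, 0, 0, 0, -1],
    [0, 0, 1.3, 0, 0, 0, -1],
    [0, 0, 0.4, 0, 0, 0, -1],
    [0, 0, 0, 0, 0, 0, -1],
    [0, 0, 0, 0, 0, 0, -1],
    [0, 0, 0, 0, 0, 0, -1]
  ]
}}

```text
time: 8.82
tool_pos: [0.6082, 0.0861, 0.1688]
tool_rot: [0.001, 0.226, 0.974, 0.0]
contact_force: [0.2, 0.1, -0.8]
gripper_width: 0.311
grasp_force: 59.2
```

Run:
```python
from h import *
s,p,R=st();print(s['time'],p,R[:,2],s['joint_vel'])
f=grab('side','s2');r=lambda im,x,y,w,h,W,H:cv2.resize(im[y:y+h,x:x+w],(W,H),interpolation=cv2.INTER_CUBIC)
g=grab('wrist','w5')
cv2.imwrite('pics/s2c.png',np.hstack([r(f['img'],280,140,100,110,400,440),r(g['img'],260,80,120,132,400,440)]))
for z in (.115,.115-.026,-.027):print(proj(f,p-[0,0,z]),proj(g,p-[0,0,z]))
```

```text
8.8167 [0.60820024 0.0860556  0.16884863] [ 2.53256826e-03  4.75977951e-05 -9.99996792e-01] [-0.00282831 -0.00738383 -0.00662217  0.00081165  0.00099992 -0.00121351]
[325.62284705 200.70330771] [313.89165078 195.96352716]
[325.75020644 194.93534559] [313.77760292 206.79235406]
[326.36823879 166.98423697] [312.66421056 312.49542519]
```

View pics/s2c.png

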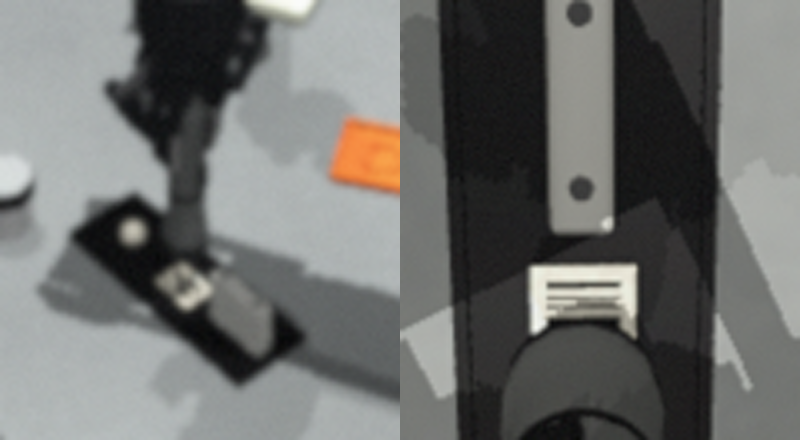

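The side crop shows the nose bottom at (326,202) straight above the label at (326,212). In the wrist crop the nose is centred across the label, whose far edge is at row 159. I'll work out the offset along the tray.

Run:
```python
from h import *
s,p,R=st();g=load('w5');f=load('s2');t=load('top0')
for u,v in [(260+529/3.33,80+264/3.33),(260+637/3.33,80+264/3.33)]:
    print((R.T@(plane(g,u,v,.0046)-p))[:2]*1000)
u,v=260+583/3.33,80+264/3.33
print('edge',plane(g,u,v,.0046))
print('grip near end top', plane(g,260+582/3.33,80+232/3.33,.054), 'label tri', tri((t,327.5,217.5),(f,325.8,211.7)))
print('nose axis wrist', plane(g,260+582/3.33,196,.053)-p)
s_=np.array([.6055,.086,0])-p; print(R.T@s_*1000)
```

```text
[20.0394502  93.50277381]
[ 20.07960009 122.48730722]
edge [0.6382982  0.19174286 0.0046    ]
grip near end top [0.61534443 0.18150884 0.054     ] label tri (array([0.60713169, 0.08485373, 0.00123734]), np.float64(0.00025326751297934753))
nose axis wrist [ 0.04110462  0.08345155 -0.11597538]
[  2.87454975  -1.37982039 168.96732862]
```

Only 2 mm off along x. I'll trim that, lower 5 mm, and hold.

Emit:
{"op": "move_arm", "data": {
  "rows": [
    [0.1, 0, 0.3, 0, 0, 0, -1],
    [0.1, 0, 0.2, 0, 0, 0, -1],
    [0, 0, 0, 0, 0, 0, -1],
    [0, 0, 0, 0, 0, 0, -1],
    [0, 0, 0, 0, 0, 0, -1],
    [0, 0, 0, 0, 0, 0, -1],
    [0, 0, 0, 0, 0, 0, -1],
    [0, 0, 0, 0, 0, 0, -1],
    [0, 0, 0, 0, 0, 0, -1],
    [0, 0, 0, 0, 0, 0, -1],
    [0, 0, 0, 0, 0, 0, -1],
    [0, 0, 0, 0, 0, 0, -1],
    [0, 0, 0, 0, 0, 0, -1],
    [0, 0, 0, 0, 0, 0, -1],
    [0, 0, 0, 0, 0, 0, -1],
    [0, 0, 0, 0, 0, 0, -1],
    [0, 0, 0, 0, 0, 0, -1],
    [0, 0, 0, 0, 0, 0, -1],
    [0, 0, 0, 0, 0, 0, -1],
    [0, 0, 0, 0, 0, 0, -1]
  ]
}}

```text
time: 10.58
tool_pos: [0.6056, 0.0868, 0.1623]
tool_rot: [-0.0, 0.226, 0.974, 0.0]
contact_force: [0.2, 0.6, -1.6]
gripper_width: 0.309
grasp_force: 59.2
```

Run:
```python
from h import *
s,p,R=st();print(s['time'],p,R[:,2])
print(to([p[0],p[1],.241]),np.round(R.T@(np.array([.4647,.3993,.241])-[p[0],p[1],.241])*100,2))
```

```text
10.5833 [0.60555308 0.08675428 0.16229197] [-4.60727893e-05  2.38020513e-05 -9.99999999e-01]
[ 0.    0.   -7.87] [26.43 21.84  0.  ]
```

Emit:
{"op": "move_arm", "data": {
  "rows": [
    [0, 0, -1.5, 0, 0, 0, -1],
    [0, 0, -3, 0, 0, 0, -1],
    [0, 0, -2.5, 0, 0, 0, -1],
    [0.4, 0.4, -0.9, 0, 0, 0, -1],
    [2.4, 2, 0, 0, 0, 0, -1],
    [2.6, 2.16, 0, 0, 0, 0, -1],
    [2.6, 2.16, 0, 0, 0, 0, -1],
    [2.6, 2.16, 0, 0, 0, 0, -1],
    [2.6, 2.16, 0, 0, 0, 0, -1],
    [2.6, 2.16, 0, 0, 0, 0, -1],
    [2.6, 2.16, 0, 0, 0, 0, -1],
    [2.6, 2.16, 0, 0, 0, 0, -1],
    [2.6, 2.16, 0, 0, 0, 0, -1],
    [2.0, 1.6, 0, 0, 0, 0, -1],
    [0.8, 0.56, 0, 0, 0, 0, -1],
    [0, 0, 0, 0, 0, 0, -1],
    [0, 0, 0, 0, 0, 0, -1],
    [0, 0, 0, 0, 0, 0, -1]
  ]
}}

```text
time: 12.08
tool_pos: [0.4654, 0.3982, 0.2409]
tool_rot: [0.0, 0.227, 0.974, -0.0]
contact_force: [-0.4, -1.1, -0.6]
gripper_width: 0.312
grasp_force: 59.2
```

Run:
```python
from h import *
s,p,R=st();print(s['time'],p,R[:,2],s['grasp_force'])
print(to([.4647,.3993,.127]))
f=grab('wrist','w6');r=lambda im,x,y,w,h,W,H:cv2.resize(im[y:y+h,x:x+w],(W,H),interpolation=cv2.INTER_CUBIC)
cv2.imwrite('pics/w6c.png',r(f['img'],250,130,140,120,560,480))
for q in(p-[0,0,.115],p-[0,0,.116-.026],[.4647,.3993,.06],[.4647,.3993,.0]):print(proj(f,np.array(q)))
```

```text
12.0833 [0.46538808 0.3982019  0.24090588] [-1.69327484e-04 -8.08033156e-04 -9.99999659e-01] 59.18780833482742
[ 0.11  0.08 11.39]
[314.19801524 196.48674584]
[314.04345913 206.83685261]
[315.20412751 175.66044195]
[315.27467254 163.71726558]
```

View pics/w6c.png

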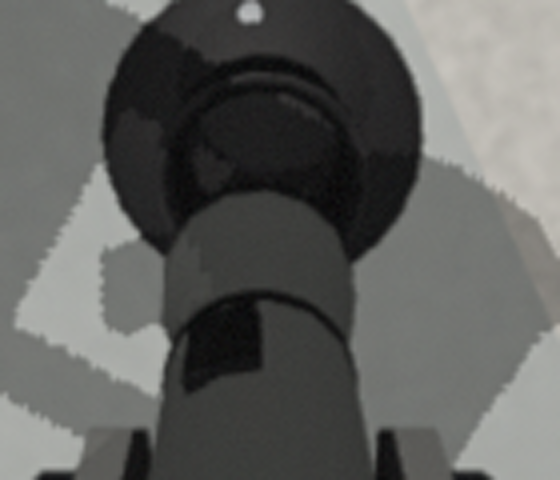

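The cradle's tube and foot are centred at about column 263–265 of the crop and the nose at 260, so the offset is about 1 mm, matching the computed (+0.11, +0.08). I'll insert it.

Emit:
{"op": "move_arm", "data": {
  "rows": [
    [0.1, 0.1, 1, 0, 0, 0, -1],
    [0, 0, 2, 0, 0, 0, -1],
    [0, 0, 1.5, 0, 0, 0, -1],
    [0, 0, 1, 0, 0, 0, -1],
    [0, 0, 1, 0, 0, 0, -1],
    [0, 0, 1, 0, 0, 0, -1],
    [0, 0, 1, 0, 0, 0, -1],
    [0, 0, 1, 0, 0, 0, -1],
    [0, 0, 0.8, 0, 0, 0, -1],
    [0, 0, 0.4, 0, 0, 0, -1],
    [0, 0, 0, 0, 0, 0, -1],
    [0, 0, 0, 0, 0, 0, -1]
  ]
}}

```text
time: 13.13
tool_pos: [0.4645, 0.4006, 0.1343]
tool_rot: [-0.0, 0.226, 0.974, -0.0]
contact_force: [1.0, 0.5, -1.5]
gripper_width: 0.309
grasp_force: 59.2
```

Run:
```python
from h import *
s,p,R=st();print(s['time'],p,R[:,2],s['grasp_force'],s['contact_force'])
```

```text
13.1333 [0.46454497 0.40061935 0.13429787] [-3.19863871e-06 -6.59600213e-06 -1.00000000e+00] 59.231014251708984 [ 1.03856759  0.46751007 -1.52774384]
```

Emit:
{"op": "move_arm", "data": {
  "rows": [
    [0, 0, 0.3, 0, 0, 0, -1],
    [0, 0, 0.3, 0, 0, 0, -1],
    [0, 0, 0.1, 0, 0, 0, -1],
    [0, 0, 0, 0, 0, 0, -1]
  ]
}}

```text
time: 13.47
tool_pos: [0.4644, 0.4005, 0.127]
tool_rot: [-0.0, 0.226, 0.974, -0.0]
contact_force: [0.7, 0.5, -1.1]
gripper_width: 0.315
grasp_force: 59.2
```

Emit:
{"op": "move_arm", "data": {
  "rows": [
    [0, 0, 0.1, 0, 0, 0, -1],
    [0, 0, 0.1, 0, 0, 0, -1],
    [0, 0, 0, 0, 0, 0, 0],
    [0, 0, 0, 0, 0, 0, 0.6],
    [0, 0, 0, 0, 0, 0, 1],
    [0, 0, 0, 0, 0, 0, 1],
    [0, 0, 0, 0, 0, 0, 1],
    [0, 0, 0, 0, 0, 0, 1],
    [0, 0, 0, 0, 0, 0, 1],
    [0, 0, -1, 0, 0, 0, 1],
    [0, 0, -3, 0, 0, 0, 1],
    [0, 0, -4, 0, 0, 0, 1],
    [0, 0, -3, 0, 0, 0, 1],
    [0, 0, 0, 0, 0, 0, 1],
    [0, 0, 0, 0, 0, 0, 1]
  ]
}}

```text
time: 14.72
tool_pos: [0.4659, 0.4015, 0.2397]
tool_rot: [0.002, 0.226, 0.974, 0.003]
contact_force: [-0.1, -0.5, -0.7]
gripper_width: 1.001
grasp_force: 0.0
```

Run:
```python
from h import *
s,p,R=st();print(s['time'],p,s['gripper_width'])
f=grab('wrist','w7');print(plane(f,320,200,.16))
g=cv2.cvtColor(f['img'],cv2.COLOR_BGR2GRAY)
print(proj(f,np.array([.4647,.3993,.16])))
n=load('w2');
print(to([.55,.112,.24]),np.degrees(np.arctan2(R[1,0],R[0,0])))
b=grab('side','s3');r=lambda im,x,y,w,h,W,H:cv2.resize(im[y:y+h,x:x+w],(W,H),interpolation=cv2.INTER_CUBIC)
cv2.imwrite('pics/c7.png',np.hstack([r(f['img'],260,120,120,132,400,440),r(b['img'],300,260,60,66,400,440)]))
```

```text
14.7167 [0.46590184 0.40148458 0.23972782] 1.000829709927813
[0.46080438 0.40903069 0.16      ]
[309.33679199 211.22602895]
[-20.38 -22.16  -0.34] 153.83022857637144
```

View pics/c7.png

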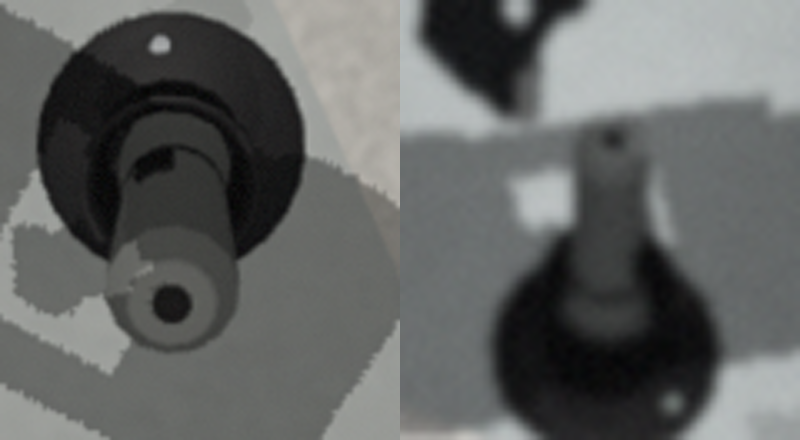

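The scanner stands upright in its cradle, top hole at crop (172,305), free of the fingers. Now to the tray grip.

Emit:
{"op": "move_arm", "data": {
  "rows": [
    [-1.0, -1.1, 0, 0, 0, 0, 1],
    [-2, -2.2, 0, 0, 0, 0, 1],
    [-2, -2.2, 0, 0, 0, 0, 1],
    [-2, -2.2, 0, 0, 0, 0, 1],
    [-2, -2.2, 0, 0, 0, 0, 1],
    [-2, -2.2, 0, 0, 0, 0, 1],
    [-2, -2.2, 0, 0, 0, 0, 1],
    [-2, -2.2, 0, 0, 0, 0, 1],
    [-2, -2.2, 0, 0, 0, 0, 1],
    [-2, -2.2, 0, 0, 0, 0, 1],
    [-1.4, -1.2, 0, 0, 0, 0, 1],
    [0, 0, 0, 0, 0, 0, 1],
    [0, 0, 0, 0, 0, 0, 1]
  ]
}}

```text
time: 15.9
tool_pos: [0.5494, 0.1109, 0.2335]
tool_rot: [-0.002, 0.228, 0.974, -0.0]
contact_force: [0.1, 0.6, -1.1]
gripper_width: 1.0
grasp_force: 0.0
```

```bash
cat > grip.py <<'E'
from h import *
def run(name):
    f=grab('wrist',name);s,p,R=st();print(s['time'],p)
    g=cv2.cvtColor(f['img'],cv2.COLOR_BGR2GRAY)
    c=proj(f,np.array([.5497,.1125,.054]));e=proj(f,np.array([.6055,.086,.0046]));print('pred',c,e)
    m=((g>95)&(f['img'].max(2)-f['img'].min(2)<40)).astype(np.uint8)
    n,l,st_,ce=cv2.connectedComponentsWithStats(m)
    for i in range(1,n):
        if 60<st_[i,4]<9000 and abs(ce[i]-c).max()<170:
            cn=cv2.findContours((l==i).astype(np.uint8),0,1)[0][0]
            r=cv2.minAreaRect(cn)
            u=r[0]; print(np.round(u,1),np.round(r[1],1),round(r[2],1),st_[i,4],'off54',np.round((R.T@(plane(f,*u,.054)-p))*1000,1),'off46',np.round((R.T@(plane(f,*u,.0046)-p))*1000,1), 'w54',plane(f,*u,.054).round(4))
    return f
E
python3 -c "
from grip import *
run('w8')"
```

```text
15.95 [0.54929773 0.11179508 0.23377306]
pred [316.22632062 177.25322214] [316.8998254  219.78493138]
[318.5 189. ] [92. 25.] 90.0 1551 off54 [-12.1   3.2 179.7] off46 [-25.7   3.7 229.1] w54 [0.5611 0.1093 0.054 ]
[319. 274.] [16. 16.] 90.0 228 off54 [-104.     4.   179.5] off46 [-132.4    4.6  228.8] w54 [0.6438 0.0695 0.054 ]
[171. 300.] [10. 14.] 90.0 103 off54 [-135.3 -154.3  179.6] off46 [-168.8 -179.3  228.9] w54 [ 0.602  -0.0864  0.054 ]
[459.5 300. ] [10. 13.] 90.0 100 off54 [-134.9  154.2  179.2] off46 [-168.3  179.1  228.5] w54 [0.7379 0.1905 0.054 ]
```

Run:
```python
from h import *
f=load('w8');s,p,R=st();g=cv2.cvtColor(f['img'],cv2.COLOR_BGR2GRAY)
for v in range(138,240,3):
    x=np.where(g[v,300:340]>95)[0]; print(v,(x.min()+300,x.max()+300) if len(x) else None,end='; ')
print()
off=lambda u,v,z:np.round((R.T@(plane(f,u,v,z)-p))*1000,1)
print('ball',off(319,274,.014))
# tray long edges: dark rows
for v in (150,180,215,250,290):
    x=np.where(g[v]<60)[0]; x=x[(x>250)&(x<390)]; print(v,x.min(),x.max(), off(x.min(),v,.009),off(x.max(),v,.009))
```

```text
138 None; 141 None; 144 (np.int64(313), np.int64(323)); 147 (np.int64(312), np.int64(323)); 150 (np.int64(311), np.int64(325)); 153 (np.int64(311), np.int64(325)); 156 (np.int64(311), np.int64(325)); 159 (np.int64(311), np.int64(325)); 162 (np.int64(311), np.int64(325)); 165 (np.int64(311), np.int64(325)); 168 (np.int64(311), np.int64(325)); 171 (np.int64(311), np.int64(325)); 174 (np.int64(311), np.int64(325)); 177 (np.int64(311), np.int64(325)); 180 (np.int64(311), np.int64(325)); 183 (np.int64(311), np.int64(325)); 186 (np.int64(311), np.int64(325)); 189 (np.int64(311), np.int64(325)); 192 (np.int64(312), np.int64(325)); 195 (np.int64(312), np.int64(325)); 198 (np.int64(312), np.int64(325)); 201 (np.int64(312), np.int64(325)); 204 (np.int64(312), np.int64(325)); 207 (np.int64(306), np.int64(331)); 210 (np.int64(306), np.int64(331)); 213 (np.int64(306), np.int64(331)); 216 (np.int64(306), np.int64(331)); 219 (np.int64(306), np.int64(331)); 222 (np.int64(306), np.int64(331)); 225 (np.int64(306), np.int64(331)); 228 (np.int64(307), np.int64(331)); 231 (np.int64(307), np.int64(331)); 234 (np.int64(307), np.int64(331)); 237 None; 
ball [-127.     4.5  219.4]
150 286 350 [ 18.8 -31.3 224.9] [ 18.8  37.2 224.8]
180 287 349 [-14.2 -31.  224.8] [-14.2  37.1 224.7]
215 288 349 [-55.  -30.8 224.7] [-55.   38.3 224.6]
250 290 348 [-98.4 -29.5 224.5] [-98.4  38.4 224.5]
290 291 347 [-151.7  -29.4  224.4] [-151.6   38.7  224.3]
```

Run:
```python
from h import *
f=load('w8');s,p,R=st();s0=load('side0')
off=lambda u,v,z:np.round((R.T@(plane(f,u,v,z)-p))*1000,1)
print('far end',off(318,143,.054),'label pocket-side edge',off(318.5,236.5,.0046))
# grip outer end height check: triangulate grip top outer end & ball against the side view
print(tri((f,319,274),(s0,313.2,197.6)))
a=load('w4')
print('grip holes/outer-end two wrist views', tri((f,318,143),(a,316.5,82)))
```

```text
far end [ 32.    2.6 179.9] label pocket-side edge [-83.3   3.9 228.9]
(array([0.66081844, 0.06142148, 0.02030397]), np.float64(0.0008638324371487428))
grip holes/outer-end two wrist views (array([0.5247697 , 0.12673362, 0.02301703]), np.float64(0.00013259808228567623))
```

The pieces agree: the grip centre is at about (-3, +2.5) mm in tool axes, from the label edge, the ball and the grip's top edge at row 149. Descending.

Emit:
{"op": "move_arm", "data": {
  "rows": [
    [-0.3, 0.25, 1.5, 0, 0, 0, 1],
    [0, 0, 3, 0, 0, 0, 1],
    [0, 0, 3, 0, 0, 0, 1],
    [0, 0, 3, 0, 0, 0, 1],
    [0, 0, 1.5, 0, 0, 0, 1],
    [0, 0, 0.5, 0, 0, 0, 1],
    [0, 0, 0, 0, 0, 0, 1],
    [0, 0, 0, 0, 0, 0, 1]
  ]
}}

```text
time: 16.62
tool_pos: [0.5542, 0.1138, 0.111]
tool_rot: [0.0, 0.226, 0.974, 0.0]
contact_force: [0.2, -0.1, -0.0]
gripper_width: 1.0
grasp_force: 0.0
```

Run:
```python
from h import *
f=grab('wrist','w9');s,p,R=st();print(s['time'],p,R[:,0],R[:,2]);g=cv2.cvtColor(f['img'],cv2.COLOR_BGR2GRAY)
print(to([p[0],p[1],.04]))
off=lambda u,v,z:np.round((R.T@(plane(f,u,v,z)-p))*1000,1)
c=proj(f,p+R@np.array([0,0,p[2]-.054])); print(c)
for v in range(110,310,8):
    x=np.where(g[v,260:380]>95)[0]; print(v,(x.min()+260,x.max()+260,off((x.min()+x.max())/2+260,v,.054)[:2]) if len(x) else None)
```

```text
16.6667 [0.5548489  0.1136994  0.11197184] [-0.89781763  0.44036191 -0.00220992] [ 2.58985153e-03  2.61839912e-04 -9.99996612e-01]
[ 0.02 -0.01  7.2 ]
[314.11076223 225.60628384]
110 (np.int64(260), np.int64(379), array([66.8,  2.8]))
118 (np.int64(260), np.int64(379), array([62.6,  2.9]))
126 (np.int64(264), np.int64(379), array([58.3,  4. ]))
134 (np.int64(260), np.int64(379), array([54. ,  2.9]))
142 (np.int64(260), np.int64(379), array([49.6,  2.9]))
150 (np.int64(363), np.int64(379), array([45.3, 31.7]))
158 (np.int64(260), np.int64(379), array([40.7,  3. ]))
166 (np.int64(260), np.int64(379), array([36.1,  3. ]))
174 (np.int64(260), np.int64(379), array([31.5,  3. ]))
182 (np.int64(260), np.int64(379), array([26.8,  3.1]))
190 (np.int64(260), np.int64(379), array([22.1,  3.1]))
198 (np.int64(260), np.int64(379), array([17.2,  3.1]))
206 (np.int64(260), np.int64(379), array([12.3,  3.1]))
214 (np.int64(260), np.int64(379), array([7.3, 3.2]))
222 (np.int64(260), np.int64(379), array([2.3, 3.2]))
230 (np.int64(260), np.int64(379), array([-2.8,  3.2]))
238 (np.int64(260), np.int64(379), array([-8. ,  3.3]))
246 (np.int64(260), np.int64(379), array([-13.3,   3.3]))
254 (np.int64(260), np.int64(379), array([-18.6,   3.3]))
262 (np.int64(260), np.int64(379), array([-24.1,   3.3]))
270 (np.int64(260), np.int64(379), array([-29.6,   3.4]))
278 (np.int64(260), np.int64(379), array([-35.2,   3.4]))
286 (np.int64(260), np.int64(379), array([-40.9,   3.4]))
294 (np.int64(260), np.int64(379), array([-46.7,   3.5]))
302 (np.int64(260), np.int64(379), array([-52.6,   3.5]))
```

Run:
```python
from h import *
f=load('w9');s,p,R=st();g=cv2.cvtColor(f['img'],cv2.COLOR_BGR2GRAY)
off=lambda u,v,z:np.round((R.T@(plane(f,u,v,z)-p))*1000,1)
for v in range(140,310,8):
    a=g[v,285:350]; x=np.where(a>100)[0]; print(v,(x.min()+285,x.max()+285,int(np.median(a[x])),off((x.min()+x.max())/2+285,v,.054)[:2]) if len(x) else None, end=' ')
```

```text
140 None 148 None 156 None 164 (np.int64(303), np.int64(321), 109, array([37.3, -1.2])) 172 (np.int64(301), np.int64(322), 122, array([32.7, -1.5])) 180 (np.int64(299), np.int64(323), 217, array([28. , -1.8])) 188 (np.int64(299), np.int64(323), 201, array([23.2, -1.8])) 196 (np.int64(299), np.int64(323), 210, array([18.4, -1.8])) 204 (np.int64(300), np.int64(323), 226, array([13.5, -1.5])) 212 (np.int64(300), np.int64(323), 173, array([ 8.6, -1.5])) 220 (np.int64(300), np.int64(323), 172, array([ 3.6, -1.6])) 228 (np.int64(301), np.int64(323), 172, array([-1.5, -1.3])) 236 (np.int64(301), np.int64(323), 171, array([-6.7, -1.3])) 244 (np.int64(301), np.int64(323), 170, array([-12. ,  -1.3])) 252 (np.int64(295), np.int64(331), 169, array([-17.3,  -0.7])) 260 (np.int64(295), np.int64(331), 171, array([-22.7,  -0.7])) 268 (np.int64(295), np.int64(331), 179, array([-28.2,  -0.7])) 276 (np.int64(296), np.int64(331), 127, array([-33.8,  -0.4])) 284 (np.int64(296), np.int64(331), 134, array([-39.5,  -0.4])) 292 (np.int64(297), np.int64(331), 149, array([-45.2,  -0. ])) 300 None 308 None
```

Emit:
{"op": "move_arm", "data": {
  "rows": [
    [0.1, -0.2, 1.5, 0, 0, 0, 1],
    [0, 0, 2.5, 0, 0, 0, 1],
    [0, 0, 2, 0, 0, 0, 0.8],
    [0, 0, 1, 0, 0, 0, 0.4],
    [0, 0, 0.2, 0, 0, 0, 0],
    [0, 0, 0, 0, 0, 0, -0.3],
    [0, 0, 0, 0, 0, 0, -0.45],
    [0, 0, 0, 0, 0, 0, -0.52],
    [0, 0, 0, 0, 0, 0, -0.58],
    [0, 0, 0, 0, 0, 0, -0.62],
    [0, 0, 0, 0, 0, 0, -0.66],
    [0, 0, 0, 0, 0, 0, -0.7],
    [0, 0, 0, 0, 0, 0, -0.8],
    [0, 0, 0, 0, 0, 0, -1],
    [0, 0, 0, 0, 0, 0, -1],
    [0, 0, 0, 0, 0, 0, -1],
    [0, 0, 0, 0, 0, 0, -1]
  ]
}}

```text
time: 18.08
tool_pos: [0.5529, 0.1119, 0.0392]
tool_rot: [0.001, 0.226, 0.974, 0.0]
contact_force: [-0.2, 1.1, 5.5]
gripper_width: 0.154
grasp_force: 59.0
```

Run:
```python
from h import *
s,p,R=st();print(s['time'],p,R,s['gripper_width'],s['grasp_force'],s['contact_force'])
```

```text
18.0833 [0.55289753 0.11194916 0.03924636] [[-8.97492116e-01  4.41027796e-01  1.54454585e-03]
 [ 4.41028771e-01  8.97492900e-01  3.42731675e-04]
 [-1.23506474e-03  9.88788134e-04 -9.99998748e-01]] 0.1544721006184508 59.044641852378845 [-0.1629729   1.08047659  5.50575053]
```

Emit:
{"op": "move_arm", "data": {
  "rows": [
    [0, 0, -0.3, 0, 0, 0, -1],
    [0, 0, -0.6, 0, 0, 0, -1],
    [0, 0, -0.9, 0, 0, 0, -1],
    [0, 0, -1.2, 0, 0, 0, -1],
    [0, 0, -1.4, 0, 0, 0, -1],
    [0, 0, -1.4, 0, 0, 0, -1],
    [0, 0, -1.4, 0, 0, 0, -1],
    [0, 0, -1.4, 0, 0, 0, -1],
    [0, 0, -1.4, 0, 0, 0, -1],
    [0, 0, -1.4, 0, 0, 0, -1],
    [0, 0, -1.2, 0, 0, 0, -1],
    [0, 0, -0.9, 0, 0, 0, -1],
    [0, 0, -0.6, 0, 0, 0, -1],
    [0, 0, -0.3, 0, 0, 0, -1],
    [0, 0, 0, 0, 0, 0, -1],
    [0, 0, 0, 0, 0, 0, -1]
  ]
}}

```text
time: 19.42
tool_pos: [0.5518, 0.1117, 0.1817]
tool_rot: [-0.001, 0.226, 0.974, -0.0]
contact_force: [0.8, -0.6, -2.7]
gripper_width: 0.155
grasp_force: 58.3
```

Run:
```python
from h import *
s,p,R=st();print(s['time'],p,R[:,0],R[:,2],s['gripper_width'],s['contact_force'],s['ft_torque'])
t0,s0=load('top0'),load('side0')
f=grab('side','s4');T=grab('top','t4')
# ring light: dark blob extents in side view, scene before the move
g=cv2.cvtColor(f['img'],cv2.COLOR_BGR2GRAY)
for v in range(60,104,2):
    x=np.where(g[v,335:372]<50)[0]; print(v,(x.min()+335,x.max()+335) if len(x) else None,end=' ')
g=cv2.cvtColor(T['img'],cv2.COLOR_BGR2GRAY);print()
for v in range(170,208,2):
    x=np.where(g[v,400:450]<45)[0]; print(v,(x.min()+400,x.max()+400) if len(x) else None,end=' ')
ball=lambda im,c,r:None
for n,F in(('side',f),('top',T)):
    X=p-R[:,0]*.124+[0,0,-.026]; print(n,'ball pred',proj(F,X))
```

```text
19.4167 [0.55178315 0.11173392 0.18171024] [-0.89744813  0.44111902  0.00092768] [-1.05165301e-03 -3.65561006e-05 -9.99999446e-01] 0.1548795002408435 [ 0.75821915 -0.64253992 -2.70965714] [ 0.0493347   0.11661849 -0.01030302]
60 (np.int64(335), np.int64(360)) 62 (np.int64(335), np.int64(359)) 64 (np.int64(335), np.int64(360)) 66 (np.int64(335), np.int64(360)) 68 (np.int64(335), np.int64(359)) 70 (np.int64(335), np.int64(359)) 72 (np.int64(335), np.int64(358)) 74 (np.int64(335), np.int64(338)) 76 (np.int64(335), np.int64(337)) 78 (np.int64(335), np.int64(336)) 80 (np.int64(335), np.int64(371)) 82 (np.int64(360), np.int64(371)) 84 (np.int64(362), np.int64(371)) 86 (np.int64(364), np.int64(371)) 88 (np.int64(365), np.int64(371)) 90 (np.int64(366), np.int64(371)) 92 (np.int64(366), np.int64(371)) 94 (np.int64(366), np.int64(371)) 96 (np.int64(366), np.int64(371)) 98 None 100 None 102 None 
170 (np.int64(413), np.int64(442)) 172 (np.int64(424), np.int64(442)) 174 (np.int64(424), np.int64(442)) 176 (np.int64(423), np.int64(442)) 178 (np.int64(421), np.int64(442)) 180 (np.int64(414), np.int64(442)) 182 (np.int64(412), np.int64(436)) 184 (np.int64(410), np.int64(431)) 186 (np.int64(409), np.int64(430)) 188 (np.int64(408), np.int64(429)) 190 (np.int64(408), np.int64(428)) 192 (np.int64(408), np.int64(428)) 194 (np.int64(409), np.int64(427)) 196 (np.int64(410), np.int64(426)) 198 (np.int64(412), np.int64(423)) 200 (np.int64(417), np.int64(417)) 202 None 204 None 206 None side ball pred [312.7027311  165.43736705]
top ball pred [336.84527731 191.85990592]
```

Run:
```python
from h import *
t,s=load('top0'),load('side0')
for n,f,v0,v1,u0,u1 in(('side',s,70,102,335,372),('top',t,176,206,398,440)):
    g=cv2.resize(cv2.cvtColor(f['img'],cv2.COLOR_BGR2GRAY),None,fx=4,fy=4,interpolation=cv2.INTER_CUBIC)
    for v in np.arange(v0,v1,1.5):
        a=g[int((v+.5)*4),u0*4:u1*4]; x=np.where(a<60)[0]
        print(n,v,(u0+x.min()/4-.5,u0+x.max()/4-.5,len(x)/4) if len(x) else None)
def near(f,u,v,L):
    o,d=ray(f,u,v); w=o-L; w[2]=0; w/=np.linalg.norm(w); return o-.035*w,d
L=np.array([.636,-.19,.26])
def solve(us,vs,ut,vt):
    global L
    for _ in range(5):
        (o1,d1),(o2,d2)=near(s,us,vs,L),near(t,ut,vt,L)
        l=np.linalg.lstsq(np.c_[d1,-d2],o2-o1,rcond=None)[0];p,q=o1+l[0]*d1,o2+l[1]*d2;L=(p+q)/2
    print(L,p-q)
solve(353,97,417.3,200.3)
up=L+[0,0,.02]
print(proj(s,L),proj(s,up),proj(t,L),proj(t,up))
```

```text
side 70.0 (np.float64(334.5), np.float64(359.75), 16.75)
side 71.5 (np.float64(334.5), np.float64(359.25), 16.0)
side 73.0 (np.float64(334.5), np.float64(358.75), 15.25)
side 74.5 (np.float64(334.5), np.float64(358.5), 14.75)
side 76.0 (np.float64(334.5), np.float64(358.25), 14.25)
side 77.5 (np.float64(334.5), np.float64(358.0), 13.25)
side 79.0 (np.float64(334.5), np.float64(358.0), 12.5)
side 80.5 (np.float64(334.5), np.float64(358.25), 12.75)
side 82.0 (np.float64(345.0), np.float64(359.5), 14.75)
side 83.5 (np.float64(343.0), np.float64(361.0), 18.25)
side 85.0 (np.float64(342.0), np.float64(362.0), 20.25)
side 86.5 (np.float64(341.75), np.float64(362.5), 21.0)
side 88.0 (np.float64(341.5), np.float64(362.75), 21.5)
side 89.5 (np.float64(341.75), np.float64(362.75), 21.25)
side 91.0 (np.float64(342.25), np.float64(362.5), 20.5)
side 92.5 (np.float64(343.0), np.float64(361.75), 19.0)
side 94.0 (np.float64(344.75), np.float64(360.5), 16.0)
side 95.5 (np.float64(348.0), np.float64(357.5), 9.75)
side 97.0 None
side 98.5 None
side 100.0 None
side 101.5 None
top 176.0 (np.float64(421.
[... 462 characters left out ...]
64(429.25), 22.5)
top 189.5 (np.float64(407.0), np.float64(429.0), 22.25)
top 191.0 (np.float64(407.0), np.float64(428.75), 22.0)
top 192.5 (np.float64(407.25), np.float64(428.75), 21.75)
top 194.0 (np.float64(407.75), np.float64(427.75), 20.25)
top 195.5 (np.float64(408.75), np.float64(427.0), 18.5)
top 197.0 (np.float64(409.75), np.float64(425.25), 15.75)
top 198.5 (np.float64(411.0), np.float64(423.5), 12.75)
top 200.0 (np.float64(415.25), np.float64(418.0), 3.0)
top 201.5 None
top 203.0 None
top 204.5 None
[ 0.63658314 -0.2102251   0.25397948] [0.00618977 0.00115686 0.00112706]
[354.49193888  90.73657043] [354.90815897  85.2245131 ] [424.36268342 191.29628624] [425.77612508 189.74158888]
```

```bash
cat > lens.py <<'E'
from h import *
t,s=load('top0'),load('side0')
L=np.array([.636,-.19,.26]);a=np.linspace(0,2*np.pi,361)
def sil(f,L):
    P=np.array([proj(f,L+[.035*np.cos(x),.035*np.sin(x),z]) for z in(0,.02) for x in a]); return P-proj(f,L)
for _ in range(6):
    A,B=sil(t,L),sil(s,L)
    ct=(406.8-A[:,0].min(),200.5-A[:,1].max()); cs=(352.1-(B[:,0].min()+B[:,0].max())/2,96.8-B[:,1].max())
    L,g=tri((t,*ct),(s,*cs))
print('L',L,g,ct,cs,'widths',np.ptp(B[:,0]),'vs 21.5-22')
E
python3 lens.py
```

```text
L [ 0.63851106 -0.18737264  0.27015033] 0.0009060165444938046 (np.float64(418.0934104352212), np.float64(189.39757428198644)) (np.float64(351.82824825194257), np.float64(90.09974159251618)) widths 23.31491424894125 vs 21.5-22
```

Run:
```python
from h import *
t,s=load('top0'),load('side0')
G=lambda f:cv2.cvtColor(f['img'],cv2.COLOR_BGR2GRAY).astype(float)
gs,gt=G(s),G(t)
print('side bottom',gs[90:103,351:354].mean(1).round()); print('side L',gs[87:91,334:348].mean(0).round());print('side R',gs[87:91,356:370].mean(0).round())
print('top L',gt[188:192,400:414].mean(0).round());print('top B',gt[194:207,415:419].mean(1).round()); print('top R',gt[189:193,422:436].mean(0).round())
```

```text
side bottom [ 20.  16.  17.  14.   9.  16.  44.  94. 138. 161. 168. 171. 170.]
side L [ 99. 105. 109. 110. 109. 106. 100.  84.  48.  20.  14.  14.  14.  14.]
side R [ 17.  18.  18.  18.  19.  20.  27.  60. 110. 149. 164. 168. 170. 170.]
top L [80. 81. 81. 81. 81. 80. 74. 59. 36. 20. 18. 17. 16. 13.]
top B [ 14.  18.  19.  20.  20.  25.  49.  87. 116. 127. 129. 128. 126.]
top R [ 13.  15.  18.  21.  24.  25.  28.  51. 114. 182. 215. 223. 224. 224.]
```

```bash
sed -i 's/406.8/407.4/;s/200.5/200.66/;s/352.1/352.67/;s/96.8/97.0/' lens.py; python3 lens.py; sed 's/\.035/.033/g' lens.py > l2.py; python3 l2.py
```

```text
L [ 0.63787634 -0.18962667  0.26834092] 0.0019133560397084418 (np.float64(418.67938525831534), np.float64(189.56865261994514)) (np.float64(352.39643864746586), np.float64(90.3099542533243)) widths 23.275731266176933 vs 21.5-22
L [ 0.63645408 -0.18738806  0.26856545] 0.0007309255433718184 (np.float64(418.03963548450423), np.float64(190.19891928003483)) (np.float64(352.39979227986987), np.float64(90.68240513661237)) widths 22.00169890611795 vs 21.5-22
```

Run:
```python
from h import *
t,s=load('top0'),load('side0')
g=t['img'].min(2).astype(float);
print('plate left edge rows203-207',g[203:208,410:428].mean(0).round(), 'bottom',g[202:216,435:460].mean(1).round(),'right',g[190:205,464:480].mean(0).round())
gs=s['img'].min(2).astype(float)
m=(gs[95:150,295:380]>205).astype(np.uint8)
c=max(cv2.findContours(m,0,2)[0],key=cv2.contourArea)+[295,95]
h=cv2.convexHull(c);q=cv2.approxPolyDP(h,4,True)[:,0];print(q)
for x in q: print(x,plane(s,*x,.022))
m=(g[140:215,405:480]>190).astype(np.uint8)
c=max(cv2.findContours(m,0,2)[0],key=cv2.contourArea)+[405,140]
q=cv2.approxPolyDP(cv2.convexHull(c),4,True)[:,0]
for x in q: print('top',x,plane(t,*x,.022))
```

```text
plate left edge rows203-207 [103. 112. 119. 121. 123. 122. 113. 107. 139. 183. 207. 214. 215. 215.
 216. 217. 217. 216.] bottom [225. 225. 226. 225. 225. 223. 205. 165. 131. 129. 137. 140. 140. 140.] right [225. 225. 225. 225. 225. 225. 222. 207. 176. 149. 142. 142. 142. 142.
 142. 142.]
[[340 104]
 [372 111]
 [355 142]
 [325 133]
 [326 120]]
[340 104] [ 0.76164496 -0.4309421   0.022     ]
[372 111] [ 0.63224906 -0.43786496  0.022     ]
[355 142] [ 0.6300947  -0.24113766  0.022     ]
[325 133] [ 0.74766686 -0.24475945  0.022     ]
[326 120] [ 0.77346134 -0.31641702  0.022     ]
top [467 160] [ 0.80839406 -0.43110188  0.022     ]
top [472 206] [ 0.63586975 -0.43479098  0.022     ]
top [420 208] [ 0.63174718 -0.24517151  0.022     ]
top [433 187] [ 0.70818579 -0.29736227  0.022     ]
```

```bash
cat > ball.py <<'E'
from h import *
def find(f,c,r=14):
    g=cv2.cvtColor(f['img'],cv2.COLOR_BGR2GRAY);x,y=int(c[0])-r,int(c[1])-r
    w=g[y:y+2*r,x:x+2*r]; m=(w>110).astype(np.uint8); n,l,s,ce=cv2.connectedComponentsWithStats(m)
    i=[k for k in range(1,n) if 6<s[k,4]<150]
    for k in i: print('  blob',ce[k]+[x,y],s[k,4])
    k=min(i,key=lambda k:np.hypot(*(ce[k]+[x,y]-c))); 
    ww=np.where(cv2.dilate((l==k).astype(np.uint8),np.ones((3,3)))>0,np.clip(w.astype(float)-60,0,None),0)
    Y,X=np.mgrid[:2*r,:2*r]; return np.array([(X*ww).sum()/ww.sum()+x,(Y*ww).sum()/ww.sum()+y])
def meas(f,T,p,R):
    X=p-R[:,0]*.124+[0,0,-.026]
    a,b=find(f,proj(f,X)),find(T,proj(T,X)); P,g=tri((f,*a),(T,*b)); print('px',a,b,'ball',P,g,'tool mm',(R.T@(P-p)*1000).round(1)); return a,b,P
E
python3 - <<'E'
from ball import *
s,p,R=st()
meas(load('s4'),load('t4'),p,R)
E
```

```text
blob [312.93023256 164.72093023] 43
  blob [301.41666667 175.08333333] 60
  blob [322.90909091 177.27272727] 11
  blob [324.46835443 184.51898734] 79
  blob [343.17204301 179.79569892] 93
  blob [348.54545455 198.95454545] 22
px [312.9704797 164.6375742] [348.33048027 198.53257252] ball [0.66281289 0.02027679 0.12119071] 0.030005508922508427 tool mm [-140.3  -32.9   59.8]
```

Emit:
{"op": "move_arm", "data": {
  "rows": [
    [0, 0, -0.1, 0, 0, -0.3, -1],
    [0, 0, -0.2, 0, 0, -0.7, -1],
    [0, 0, -0.3, 0, 0, -1, -1],
    [0, 0, -0.3, 0, 0, -1, -1],
    [0, 0, -0.3, 0, 0, -1, -1],
    [0, 0, -0.3, 0, 0, -1, -1],
    [0, 0, -0.3, 0, 0, -1, -1],
    [0, 0, -0.2, 0, 0, -1, -1],
    [0, 0, -0.1, 0, 0, -1, -1],
    [0, 0, 0, 0, 0, -1, -1],
    [0, 0, 0, 0, 0, -0.7, -1],
    [0, 0, 0, 0, 0, -0.3, -1],
    [0, 0, 0, 0, 0, 0, -1],
    [0, 0, 0, 0, 0, 0, -1]
  ]
}}

```text
time: 20.68
tool_pos: [0.552, 0.1118, 0.2031]
tool_rot: [-0.0, 0.141, 0.99, -0.0]
contact_force: [-1.0, 0.4, -1.5]
gripper_width: 0.156
grasp_force: 58.3
```

Run:
```python
from h import *
s,p,R=st();print(s['time'],p,R[:,0],R[:,2])
d=-R[:,0];print(to(np.array([.637,-.189,.1785])-d*.123+[0,0,.0252]))
```

```text
20.6833 [0.55203156 0.11176171 0.2031142 ] [-9.60425547e-01  2.78536636e-01  3.34055102e-04] [-3.56728437e-04 -3.07177681e-05 -9.99999936e-01]
[ -4.24 -26.52  -0.06]
```

Emit:
{"op": "move_arm", "data": {
  "rows": [
    [-0.05, -0.3, 0, 0, 0, 0, -1],
    [-0.1, -0.6, 0, 0, 0, 0, -1],
    [-0.15, -0.9, 0, 0, 0, 0, -1],
    [-0.2, -1.2, 0, 0, 0, 0, -1],
    [-0.2, -1.5, 0, 0, 0, 0, -1],
    [-0.25, -1.6, 0, 0, 0, 0, -1],
    [-0.25, -1.6, 0, 0, 0, 0, -1],
    [-0.25, -1.6, 0, 0, 0, 0, -1],
    [-0.25, -1.6, 0, 0, 0, 0, -1],
    [-0.25, -1.6, 0, 0, 0, 0, -1],
    [-0.25, -1.6, 0, 0, 0, 0, -1],
    [-0.25, -1.6, 0, 0, 0, 0, -1],
    [-0.25, -1.6, 0, 0, 0, 0, -1],
    [-0.25, -1.6, 0, 0, 0, 0, -1],
    [-0.25, -1.6, 0, 0, 0, 0, -1],
    [-0.2, -1.5, 0, 0, 0, 0, -1],
    [-0.2, -1.2, 0, 0, 0, 0, -1],
    [-0.15, -0.9, 0, 0, 0, 0, -1],
    [-0.1, -0.6, 0, 0, 0, 0, -1],
    [-0.05, -0.3, 0, 0, 0, 0, -1]
  ]
}}

```text
time: 22.35
tool_pos: [0.5198, -0.1401, 0.2033]
tool_rot: [0.0, 0.141, 0.99, 0.0]
contact_force: [0.5, 0.4, -1.0]
gripper_width: 0.155
grasp_force: 58.4
```

Emit:
{"op": "move_arm", "data": {
  "rows": [
    [-0.05, -0.2, 0, 0, 0, 0, -1],
    [-0.1, -0.4, 0, 0, 0, 0, -1],
    [-0.1, -0.4, 0, 0, 0, 0, -1],
    [-0.05, -0.3, 0, 0, 0, 0, -1],
    [0, -0.2, 0, 0, 0, 0, -1],
    [0, 0, 0, 0, 0, 0, -1],
    [0, 0, 0, 0, 0, 0, -1],
    [0, 0, 0, 0, 0, 0, -1],
    [0, 0, 0, 0, 0, 0, -1]
  ]
}}

```text
time: 23.1
tool_pos: [0.5187, -0.1543, 0.2033]
tool_rot: [-0.0, 0.141, 0.99, 0.0]
contact_force: [0.2, 0.7, -2.1]
gripper_width: 0.159
grasp_force: 58.4
```

Run:
```python
from ball import *
s,p,R=st();print(s['time'],p,R[:,0],R[:,2],s['contact_force'])
f,T=grab('side','s5'),grab('top','t5')
X=p-R[:,0]*.123+[0,0,-.0252]; L=np.array([.637,-.189,.2685])
print('ball nominal',X,proj(f,X),proj(T,X),'lens',proj(f,L)); 
a=find(f,proj(f,X)); print('side ball',a, 'target px',proj(f,L-[0,0,.09]))
d=-R[:,0];print(to(np.array([.637,-.189,.1785])-d*.123+[0,0,.0252]))
r=lambda im,x,y,w,h,W,H:cv2.resize(im[y:y+h,x:x+w],(W,H),interpolation=cv2.INTER_CUBIC)
cv2.imwrite('pics/s5c.png',np.hstack([r(f['img'],320,60,80,110,400,550),r(T['img'],370,150,80,110,400,550)]))
```

```text
23.1 [ 0.51867116 -0.15427803  0.20330955] [-9.60477607e-01  2.78357260e-01  3.23685260e-05] [-5.73874779e-06  9.64824380e-05 -9.99999995e-01] [ 0.15979972  0.68422574 -2.07015444]
ball nominal [ 0.63680991 -0.18851597  0.17810557] [350.60911615 114.32422042] [412.70468949 196.89004475] lens [352.30017361  90.34572395]
  blob [350.5 114. ] 16
  blob [342.61538462 124.61538462] 91
side ball [350.6826166  114.10841914] target px [350.61321525 114.12619434]
[-0.03 -0.04 -0.04]
```

View pics/s5c.png

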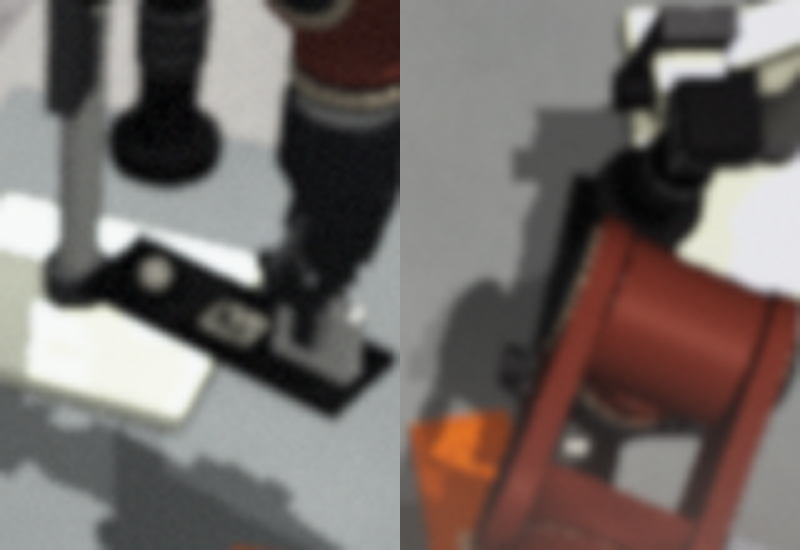

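Run:
```python
from h import *
t,s,t5=load('top0'),load('side0'),load('t5')
for n,X,a,b in(('ball',[.6632,.0577,.014],(335.25,201.75),(313.2,197.6)),('scan',[.4645,.3997,.16],(232.75,253.75),(332.5,280)),('lens',[.637,-.189,.2685],(418.35,189.9),(352.4,90.5))):
    X=np.array(X);print(n,'top res',np.array(a)-proj(t,X),'side res',np.array(b)-proj(s,X))
for dx in np.eye(3)*.001: X=np.array([.637,-.189,.2685]); print(proj(t,X+dx)-proj(t,X),proj(s,X+dx)-proj(s,X))
```

```text
ball top res [0.41527606 0.50209041] side res [ 0.29689251 -0.21309532]
scan top res [1.04850166 0.27413405] side res [ 0.91517384 -0.94561365]
lens top res [-0.21461762 -0.24077959] side res [0.09982639 0.15427605]
[-0.02012186 -0.31536859] [-0.30495876 -0.07454257]
[-0.32130035  0.00476599] [-0.11263118  0.17269955]
[ 0.06687285 -0.07830914] [ 0.0197262  -0.27773967]
```

The side crop shows the ball at (350.7,114.1), and 90 mm under the lens should fall at (350.6,114.1). The tray is level, with the arm clear of the ring light. I'll hold still briefly and then hand in.

Emit:
{"op": "move_arm", "data": {
  "rows": [
    [0, 0, 0, 0, 0, 0, -1],
    [0, 0, 0, 0, 0, 0, -1],
    [0, 0, 0, 0, 0, 0, -1],
    [0, 0, 0, 0, 0, 0, -1],
    [0, 0, 0, 0, 0, 0, -1],
    [0, 0, 0, 0, 0, 0, -1],
    [0, 0, 0, 0, 0, 0, -1],
    [0, 0, 0, 0, 0, 0, -1],
    [0, 0, 0, 0, 0, 0, -1],
    [0, 0, 0, 0, 0, 0, -1],
    [0, 0, 0, 0, 0, 0, -1],
    [0, 0, 0, 0, 0, 0, -1]
  ]
}}

```text
time: 24.2
tool_pos: [0.5187, -0.1544, 0.2033]
tool_rot: [0.0, 0.141, 0.99, -0.0]
contact_force: [-0.1, -0.8, -1.7]
gripper_width: 0.156
grasp_force: 58.4
```

Run:
```python
from ball import *
s,p,R=st();print(s['time'],p,R[:,2],s['joint_vel'],s['grasp_force'])
f=grab('side','s6');L=np.array([.637,-.189,.1785]);print(find(f,proj(f,L)),proj(f,L))
print(manip.job_done())
```

```text
24.2 [ 0.51866201 -0.1544428   0.20328807] [ 1.07242973e-06 -1.30855504e-05 -1.00000000e+00] [ 0.00036365  0.00139637  0.00036725 -0.00135844  0.00142691 -0.00024979] 58.436787128448486
  blob [350.64705882 114.        ] 17
  blob [342.61538462 124.61538462] 91
[350.76190476 114.0547619 ] [350.61321525 114.12619434]
the job is handed in; nothing more can be done
None
```

Job handed in at 24.2 s: scanner held still over the label (about 42 mm) and returned to its cradle; tray held level with the ball under the lens at 90 mm, position good to an estimated 1–2 mm; verdict not shown.

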